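# Crib a casting with cross slats

### The job

The round cap casting stands between two dark wooden bearers. Finish the crib round it so that a tray can be stood over it: lay the two pale slats flat across both bearers, square to them and with equal overhang front and back, one slat on each side of the casting with about a finger's width (20 mm) clear between the casting and each slat as seen from above. Leave the casting and the bearers where they are, and do not disturb the tape roll or the tally counter.

Things in the scene. Friction and masses are not known exactly. Their poses are not given: they have to be found in the camera images.
- bearer_near: Dark wooden batten lying on the bench, the one nearer the robot: 30 x 200 x 22 mm (x, y, z). Origin: centre of its underside; y along its length, z up, x towards the far bearer, whose centre lies 130 mm along this x. It runs roughly left to right as seen from the robot.
- bearer_far: The second dark wooden batten, same size and axes, parallel to the near one, 130 mm centre to centre behind it (100 mm clear between them). Both are loose.
- cap_casting: Round raw aluminium cap casting with three screw lugs, about 68 x 70 x 21 mm, lugs reach up to 42 mm from the centre; lies open side up on the bench midway between the bearers, up to 10 mm off the middle of their length, turned any way. Origin: centre of its underside, z up. A slat laid well has its centre about 72 mm from the casting's centre, measured along the bearers.
- slat_a: Pale wooden slat, loose on the bench to the left of the crib: 30 x 180 x 22 mm (x, y, z). Origin: centre of its underside; y along its length, z up. Grip it across its 30 mm width at mid length. On the bearers its underside is 22 mm above the bench.
- slat_b: The second pale wooden slat, the same as the first; either may go to either side of the casting.
- tape_roll: Loose roll of masking tape lying flat on the bench behind the slats, 86 mm across, 24 mm high; origin: centre of its underside. A bystander.
- tally: Loose white hand tally counter, a squat drum 42 mm across and 36 mm high with its button, standing on the bench behind the crib to the right; origin: centre of its underside. A bystander.
Things that resemble listed ones, but are neither listed nor needed, are in the scene too. Leave any green, orange or purple look-alike of the cap_casting alone.

How it is judged (in metres and radians):
At the end, for the whole second after the job is handed in: Slats at rest, level on both bearers, within 10 deg of square, centres within 19 mm of midway between bearers and 56-88 mm from the casting's centre, over 112 mm apart (one each side); casting and bearers flat, within 15 mm of their start, bearers parallel within 0.1 rad (height (world z) of slat_a between 0.018 and 0.027 m and angle between each of slat_a, slat_b, bearer_near, bearer_far, cap_casting's own z axis and vertical below 0.06 rad and angle between the y axis of each of slat_a, slat_b and the x axis of bearer_near, either way round below 0.17 rad and x of slat_a in the frame of bearer_near between 0.046 and 0.084 m and horizontal distance between slat_a and cap_casting between 0.056 and 0.088 m and linear speed of each of slat_a, slat_b below 0.02 m/s and height (world z) of slat_b between 0.018 and 0.027 m and x of slat_b in the frame of bearer_near between 0.046 and 0.084 m and horizontal distance between slat_b and cap_casting between 0.056 and 0.088 m and horizontal distance between slat_a and slat_b above 0.112 m and distance of each of bearer_near, bearer_far, cap_casting from where it was at the start of the episode below 0.015 m and angle between the y axis of bearer_near and the y axis of bearer_far, either way round below 0.1 rad); the robot touches nothing.
It fails at once if a bearer or the casting is shifted by more than 25 mm (distance of any of bearer_near, bearer_far, cap_casting from where it was at the start of the episode above 0.025 m).
It fails at once if the tape roll or the tally counter is shifted by more than 20 mm (distance of any of tape_roll, tally from where it was at the start of the episode above 0.02 m).
It also fails if it takes over 58 s, if anything falls off the work surface, if the arm or the gripper's body presses on something with over 40 N, if the wrist force passes 120 N, or if a joint passes its speed limit or range.

### The arm

A 6-joint arm with a two-finger parallel gripper is mounted at the origin on a cart in front of the work surface, level with it; the furniture and walls round the work are solid. World frame = base frame: x ahead of the robot, y to its left, z up, the work surface at z = 0. Lengths are in m, angles in degrees, forces in N, time in s.
With the tool pointing down it reaches from about 0.4 to 0.925 m from the base axis. Payload 3.4 kg.
Tool frame: the origin (TCP) lies at the very end of the fingers, on their centre line; the grasp point (between the pads) lies 19 mm behind it (r.grasp_offset is the distance from the TCP to the grasp point, in m); z points along the fingers, y is the line along which they close (so a half turn about z gives the same grasp; the last joint's range is limited). The gripper opens to 85 mm and grips with 20 to 120 N. Pads are 22 mm wide; open, the fingers measure 114 mm over their backs; the gripper's body (76 mm by 85 mm) begins 54 mm behind the grasp point. The pads swing forward as they close: fully open they stand 13 mm farther back than shut.
Start: joints at [66.778, 17.578, 86.31, -0, 76.112, -4.211], TCP at [0.187, 0.544, 0.231] pointing down, gripper open.
Joint ranges: [-179.03, 179.03], [-60, 130.46], [8.19, 133.38], [-81.62, 261.62], [5.75, 156.47], [-153.77, 153.77]. Speed limits (degrees/s): [147.25, 147.25, 180, 180, 180, 180].

### API

Orientations are given as [roll, pitch, yaw] about the fixed x, y, z axes, in that order (R = Rz(yaw) Ry(pitch) Rx(roll)).
In Python, from cell import readout, optics, r gives the robot as it stands.
- The arm moves only by the tool arm_command, never from a script. Its arguments are lists of equal length, an entry for each row: "travel": the shift along the tool's x, y, z scaled (see below), a list of three; "roll": the turn about the tool's z scaled (see below). A call has 1 to 10 rows; each row shifts and turns the commanded pose from where the row before left it, along the tool's axes as they then stand; what a row does not reach is not made up. The controller multiplies each number of a shift by 0.1 m and each number of a turn by 90 degrees. A row lasts 1/10 s, in which the tool goes at most 50 mm and 8.59 degrees, less where a joint would pass 70% of its speed; a pose out of reach is approached as far as the arm can. A call with a number of a shift or a turn outside -1 to 1 is refused whole. A call with a gripper value outside its range is refused whole. "jaw" is the opening, from -1 (shut) to 1 (fully open), set as the call begins (left out, the last holds). The fingers move at their own pace and stop on an object; "squeeze" is the grip in N (left out, the last holds). Time passes only in rows, so rows that do not move let the fingers close. It gives the time, the measured TCP pose, the force, the opening and the grip force at its end, in the units of the state.
- readout.read_state(): the state, without advancing time (a new reading comes with each control period).
- optics.get_image(name): name is "scene" or "top"; returns a dict with "pixels" (400x640x3 uint8, red, green, blue), "fx", "fy", "cx", "cy" (pixels), "distortion" ([k1, k2, p1, p2, k3] as OpenCV has them; the pictures are not rectified), "R" (3x3) and "t" (3): a world point X has camera coordinates R X + t. Camera axes: x right, y down, z forward; pixel columns grow to the right and rows downward; lengths in m; the calibration is good to about 2 mm. A picture is of the moment at which its call begins. There is no depth.
- r.finish_job(): hands the job in; it is judged then, once.
The state is a dict: "clock": time; "qpos": joint angles; "joint_vel": joint speeds; "joint_efforts": joint torques, N m; "tcp_pos": TCP position; "tool_rot": TCP orientation; "contact_force": force on the tool from outside, world axes, zero at the start; "moment": the same for the moment, N m; "width": finger opening in m; "grip_force": force on a finger pad.
Only numpy, scipy, OpenCV 4.12 (cv2) and the standard library are available. Lean on these libraries where they do the work, as an engineer would, in place of code of your own. Each camera call takes 0.05 s, during which the arm holds its last target. There are 200 camera calls.

## Working session

There is one attempt and no reset: what is moved stays moved. The work goes in short steps, Python scripts to look and compute and a tool call to move; the robot and the scene stay as the last step left them, time stands still between calls to the robot, and variables do not carry over. Pictures are saved under pics/ and viewed, at most 10 in all, crops included, and the job is handed in when it is done.

Besides the shell and the picture viewer there is one more tool, called after "Call:" in YAML: its name, and indented under it one key for each argument. arm_command: Moves the arm, as the interface text tells. Shifts and turns lie within -1 to 1; 1 stands for 0.1 m of shift or 90 degrees of turn. Its arguments: {"type":"object","properties":{"travel":{"type":"array"},"roll":{"type":"array"},"jaw":{"type":"number"},"squeeze":{"type":"number"}},"required":["travel","roll"]}

```bash
ls; mkdir -p pics
python3 - <<'E'
from cell import readout, optics, r
import cv2,pickle
s=readout.read_state(); print(s)
for n in("scene","top"):
    d=optics.get_image(n); cv2.imwrite(f"pics/{n}0.png",d["pixels"][:,:,::-1]); pickle.dump(d,open(f"{n}0.pkl","wb"))
    print(n,{k:v for k,v in d.items() if k!="pixels"})
E
```

```text
pics
{'clock': 0.0, 'qpos': array([ 6.67787996e+01,  1.76235783e+01,  8.63853631e+01, -7.85055103e-04,
        7.61126382e+01, -4.21162914e+00]), 'joint_vel': array([ 0.03932974,  0.00591216,  0.17170096, -0.01220393,  0.07191768,
        0.00046344]), 'joint_efforts': array([-8.69908017e-04, -4.57557571e+01, -2.51910907e+01, -1.97311856e-04,
        1.35681394e-02, -3.99707702e-06]), 'tcp_pos': array([0.18703758, 0.54296327, 0.23035819]), 'tool_rot': array([-1.79878693e+02, -8.16922689e-03,  1.60990609e+02]), 'contact_force': array([ 0.19202614,  0.84397466, -0.85506536]), 'moment': array([ 0.06298014,  0.05515401, -0.01029278]), 'grip_force': 0.0, 'width': 0.08555532797741093}
scene {'fx': 455.30291564187087, 'fy': 455.30291564187087, 'cx': 320.1431258376646, 'cy': 192.9700237039848, 'distortion': array([-0.12297732,  0.        ,  0.        ,  0.        ,  0.        ]), 'R': array([[ 0.57852797, -0.8153964 , -0.0208348 ],
       [-0.49569729, -0.33118507, -0.80287026],
       [ 0.64775735,  0.47481065, -0.59578961]]), 't': array([-0.27260495,  0.33723238,  0.90523977])}
top {'fx': 365.5931822400536, 'fy': 365.5931822400536, 'cx': 318.923940946131, 'cy': 192.99005039609955, 'distortion': array([0.02719324, 0.        , 0.        , 0.        , 0.        ]), 'R': array([[-0.02659671, -0.99953757,  0.01473949],
       [-0.99799281,  0.02570213, -0.05787698],
       [ 0.05747138, -0.01624924, -0.99821491]]), 't': array([0.05227958, 0.59824826, 0.92603883])}
```

View pics/scene0.png

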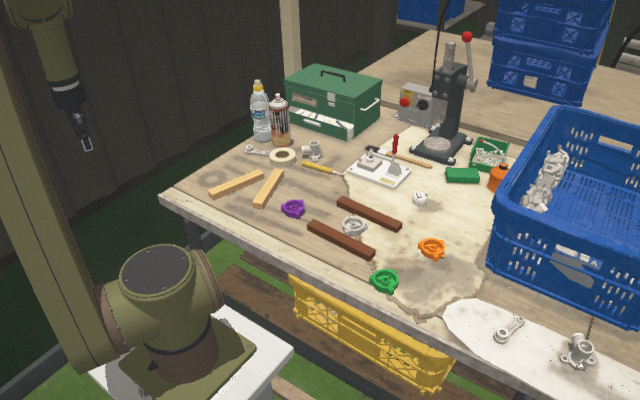

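View pics/top0.png

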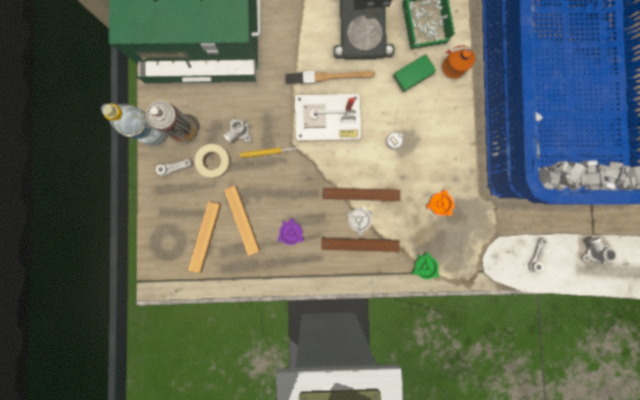

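The top view shows the slats at about (204,237) and (241,220), the bearers at (361,195) and (361,245), and a silver casting at (359,220). The casting has green (426,265), orange (441,203) and purple (291,232) look-alikes. The silver one between the bearers fits the description. I'll confirm it in a crop.

Run:
```python
import cv2,numpy as np
t=cv2.imread("pics/top0.png")[175:275,180:410]; s=cv2.imread("pics/scene0.png")[160:262,200:430]
f=lambda a:cv2.resize(a,None,fx=3,fy=3,interpolation=cv2.INTER_CUBIC)[:298,:690]
cv2.imwrite("pics/crop.png",np.vstack([f(t),f(s)]))
```

```text
(no output)
```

View pics/crop.png

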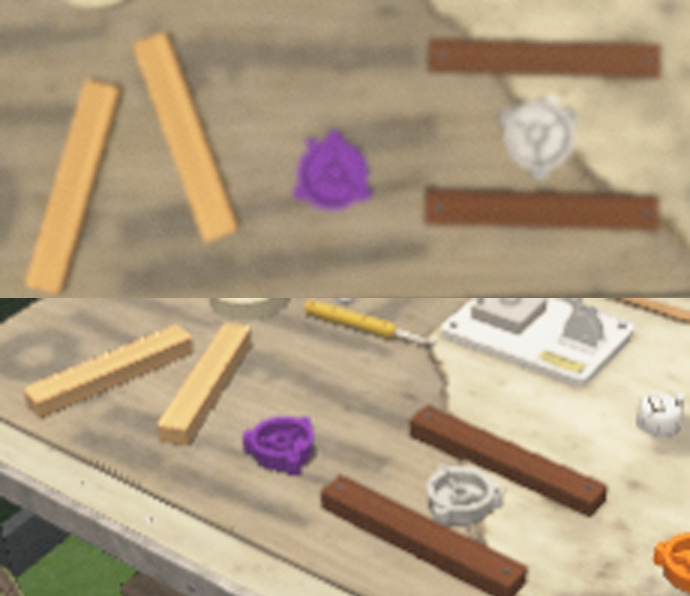

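The crop confirms it: the round silver casting with three lugs sits between the two dark bearers, with its hub at crop (538,132) in the top view and (461,492) in the scene view. The pale slats are at crop (73,187) and (186,137). Next I'll fit box models to the colour masks in both views, leaving height free.

```bash
cat > h.py <<'E'
import cv2,numpy as np,pickle
from scipy.optimize import minimize,least_squares
def proj(d,X):
    K=np.array([[d["fx"],0,d["cx"]],[0,d["fy"],d["cy"]],[0,0,1]])
    return cv2.projectPoints(np.asarray(X,float).reshape(-1,3),cv2.Rodrigues(d["R"])[0],d["t"],K,d["distortion"])[0][:,0]
def tri(ds,uvs,z=None):
    f=lambda p:np.concatenate([(proj(d,p)[0]-u) for d,u in zip(ds,uvs)])
    return least_squares(f,[0.6,0,0.02])
def mask(d,kind):
    h=cv2.cvtColor(d["pixels"],cv2.COLOR_RGB2HSV); 
    lo,hi={"slat":((10,75,150),(22,220,255)),"bearer":((0,90,40),(12,255,150))}[kind]
    return cv2.inRange(h,lo,hi)
def comp(m,uv,rad=45):
    n,l,st,c=cv2.connectedComponentsWithStats(m)
    i=min((k for k in range(1,n) if st[k,4]>150),key=lambda k:np.hypot(*(c[k]-uv)))
    return (l==i).astype(np.uint8),st[i,4]
def box(p,L,W=.03,H=.022):
    x,y,z,a=p
    c=np.array([[i*W/2,j*L/2,k*H] for i in(-1,1) for j in(-1,1) for k in(0,1)])
    R=np.array([[np.cos(a),-np.sin(a),0],[np.sin(a),np.cos(a),0],[0,0,1]])
    return c@R.T+[x,y,z]
S=8
def fit(ds,ms,p0,L):
    big=[]
    for m in ms:
        u0,v0,w,h=cv2.boundingRect(m); u0-=10;v0-=10
        c=m[v0:v0+h+20,u0:u0+w+20].astype(np.float32)
        big.append((c,u0,v0))
    def cost(q):
        e=0
        for d,(c,u0,v0) in zip(ds,big):
            P=proj(d,box(q*[.01,.01,.01,.1],L))-[u0,v0]
            hull=cv2.convexHull(P.astype(np.float32))
            I=np.zeros((c.shape[0]*S,c.shape[1]*S),np.uint8)
            cv2.fillConvexPoly(I,np.round(((hull+.5)*S-.5)*16).astype(np.int32),255,shift=4)
            e+=np.abs(cv2.resize(I,c.shape[::-1],interpolation=cv2.INTER_AREA)/255.-c).sum()/c.sum()
        return e
    q0=np.array(p0)/[.01,.01,.01,.1]
    s=np.vstack([q0]+[q0+np.eye(4)[i]*[1,1,1,1][i] for i in range(4)])
    r=minimize(cost,q0,method="Nelder-Mead",options=dict(initial_simplex=s,maxiter=600,xatol=.005,fatol=1e-4))
    r=minimize(cost,r.x,method="Nelder-Mead",options=dict(maxiter=400,xatol=.005,fatol=1e-4))
    return r.x*[.01,.01,.01,.1],r.fun
E
python3 - <<'E'
from h import *
ds=[pickle.load(open(f"{n}0.pkl","rb")) for n in("top","scene")]
T=lambda x,y:np.array([180+(x+.5)/3-.5,175+(y+.5)/3-.5]); Sc=lambda x,y:np.array([200+(x+.5)/3-.5,160+(y-298+.5)/3-.5])
it={"slatL":((73,187),(108,370),.18,-.25),"slatR":((186,137),(206,382),.18,.3),"far":((545,57),(508,460),.2,0),"near":((542,208),(424,535),.2,0)}
for k,(a,b,L,yaw) in it.items():
    r=tri(ds,[T(*a),Sc(*b)]); kind="slat" if "slat" in k else "bearer"
    M=[comp(mask(d,kind),u) for d,u in zip(ds,[T(*a),Sc(*b)])]
    p,e=fit(ds,[m[0] for m in M],[*r.x[:2],0,yaw],L)
    print(k,"tri",r.x.round(4),r.cost.round(2),"area",[m[1] for m in M],"fit",p[:3].round(4),np.degrees(p[3]).round(2),round(e,3))
r=tri(ds,[T(538,132),Sc(461,492)]); print("cast",r.x.round(4),r.cost)
E
```

```text
slatL tri [0.4951 0.3324 0.0126] 0.09 area [np.int32(1161), np.int32(480)] fit [ 0.3902  0.4994 -0.2162] 2.04 1.968
slatR tri [0.535  0.2362 0.0122] 0.16 area [np.int32(1166), np.int32(454)] fit [0.5888 0.169  0.0218] 5.34 2.339
far tri [ 0.5959 -0.0746  0.0119] 0.28 area [np.int32(628), np.int32(731)] fit [ 0.5964 -0.0712 -0.0016] -3.45 0.775
near tri [ 0.4665 -0.0676  0.0136] 0.34 area [np.int32(730), np.int32(888)] fit [ 0.4651 -0.0637  0.0014] -3.94 0.551
cast [ 0.531  -0.0654  0.0153] 0.06007861422891606
```

Run:
```python
from h import *
ds=[pickle.load(open(f"{n}0.pkl","rb")) for n in("top","scene")]
T=lambda x,y:np.array([180+x/3,175+y/3]).round().astype(int); Sc=lambda x,y:np.array([200+x/3,160+(y-298)/3]).round().astype(int)
H=[cv2.cvtColor(d["pixels"],cv2.COLOR_RGB2HSV) for d in ds]
for n,i,p in [("slat",0,T(73,187)),("slat",0,T(186,137)),("bench",0,T(120,200)),("shadow",0,T(250,200)),("bearer",0,T(542,208)),("bearer",0,T(600,60)),("slattop",1,Sc(108,370)),("side",1,Sc(130,385)),("top",1,Sc(206,382)),("side",1,Sc(180,437)),("bench",1,Sc(130,430)),("btop",1,Sc(424,535)),("bside",1,Sc(424,554)),("end",1,Sc(330,500)),("bench",1,Sc(350,420)),("end",1,Sc(420,430))]:
    print(n,i,H[i][p[1],p[0]])
```

```text
slat 0 [ 17 132 226]
slat 0 [ 17 132 224]
bench 0 [ 19  72 170]
shadow 0 [ 19  64 147]
bearer 0 [ 11 144 126]
bearer 0 [ 12 141 128]
slattop 1 [ 16 119 219]
side 1 [ 18  62 196]
top 1 [ 21 104 242]
side 1 [ 16 115 159]
bench 1 [ 18  56 179]
btop 1 [ 10 143 132]
bside 1 [ 11 121  80]
end 1 [ 11 133  86]
bench 1 [ 19  65 197]
end 1 [ 11 129  83]
```

```bash
sed -i 's/"slat":.*$/"slat":((8,93,95),(25,255,255)),"bearer":((4,95,40),(16,255,165))}[kind]/' h.py
cat > run.py <<'E'
from h import *
ds=[pickle.load(open(f"{n}0.pkl","rb")) for n in("top","scene")]
T=lambda x,y:np.array([180+(x+.5)/3-.5,175+(y+.5)/3-.5]); Sc=lambda x,y:np.array([200+(x+.5)/3-.5,160+(y-298+.5)/3-.5])
it={"slatL":((73,187),(108,370),.18,-.3),"slatR":((186,137),(206,382),.18,.3),"far":((545,57),(508,460),.2,-.03),"near":((542,208),(424,535),.2,-.03)}
for k,(a,b,L,yaw) in it.items():
    r=tri(ds,[T(*a),Sc(*b)]); kind="slat" if "slat" in k else "bearer"
    M=[comp(mask(d,kind),u) for d,u in zip(ds,[T(*a),Sc(*b)])]
    best=min((fit(ds,[m[0] for m in M],[*r.x[:2],0,s*yaw],L) for s in(1,-1)),key=lambda q:q[1]); p,e=best
    print(k,"tri",r.x.round(4),"area",[m[1] for m in M],"fit",p[:3].round(4),np.degrees(p[3]).round(2),round(e,3))
E
python3 run.py
```

```text
slatL tri [0.4951 0.3324 0.0126] area [np.int32(1035), np.int32(637)] fit [0.4972 0.3321 0.0006] 73.16 0.14
slatR tri [0.535  0.2362 0.0122] area [np.int32(996), np.int32(516)] fit [ 5.358e-01  2.373e-01 -3.000e-04] -70.46 0.166
far tri [ 0.5959 -0.0746  0.0119] area [np.int32(833), np.int32(772)] fit [ 0.5944 -0.0716  0.0016] -2.87 0.353
near tri [ 0.4665 -0.0676  0.0136] area [np.int32(926), np.int32(935)] fit [ 0.4649 -0.0645  0.0022] -3.32 0.218
```

Call:
arm_command:
  travel:
    - [-0.43,-0.175,0.08]
    - [-0.43,-0.175,0.08]
    - [-0.43,-0.175,0.08]
    - [-0.43,-0.175,0.08]
    - [-0.43,-0.175,0.08]
    - [-0.43,-0.175,0.08]
    - [-0.43,-0.175,0.08]
    - [-0.43,-0.175,0.08]
    - [-0.43,-0.175,0.08]
    - [-0.43,-0.175,0.08]
  roll: [0,0,0,0,0,0,0,0,0,0]
  jaw: 0.5

```text
clock: 1.1
tcp_pos: [0.5378, 0.2365, 0.1506]
tool_rot: [-180.0, -0.0, 161.0]
contact_force: [0.8, -0.1, -0.1]
width: 0.0637
grip_force: 0.0
```

Call:
arm_command:
  travel:
    - [0,0,0]
    - [0,0,0]
    - [0,0,0]
    - [0,0,0]
    - [0,0,0]
    - [0,0,0]
    - [0,0,0]
  roll: [-0.0856,-0.0856,-0.0856,-0.0856,-0.0856,0,0]

```text
clock: 1.8
tcp_pos: [0.5366, 0.2381, 0.151]
tool_rot: [-180.0, -0.0, -160.7]
contact_force: [-0.3, -0.0, 0.1]
width: 0.064
grip_force: 0.0
```

```bash
cat > go.py <<'E'
import sys,numpy as np
from cell import readout
x,y,z,yaw=map(float,sys.argv[1:5]); s=readout.read_state()
a=np.radians(s["tool_rot"][2]); d=np.array([x,y,z])-s["tcp_pos"]
turn=(yaw-np.degrees(a)+90)%180-90
print("clock",s["clock"],"tcp",s["tcp_pos"].round(4),s["tool_rot"].round(2),"w",s["width"].round(4),"F",s["contact_force"].round(1),"grip",round(s["grip_force"],1))
print("units total:",(np.array([np.cos(a)*d[0]+np.sin(a)*d[1],np.sin(a)*d[0]-np.cos(a)*d[1],-d[2]])/.1).round(3),"roll",round(-turn/90,4),"q6",s["qpos"][5].round(1))
E
python3 go.py .5358 .2373 .004 199.5
```

```text
Traceback (most recent call last):
  File "go.py", line 6, in <module>
    print("clock",s["clock"],"tcp",s["tcp_pos"].round(4),s["tool_rot"].round(2),"w",s["width"].round(4),"F",s["contact_force"].round(1),"grip",round(s["grip_force"],1))
                                                                                    ^^^^^^^^^^^^^^^^
AttributeError: 'float' object has no attribute 'round'
```

Call:
arm_command:
  travel:
    - [0,0,0.3]
    - [0,0,0.3]
    - [0,0,0.3]
    - [0,0,0.25]
    - [0,0,0.15]
    - [0,0,0.1]
    - [0,0,0.06]
    - [0,0,0]
    - [0,0,0]
  roll: [0,0,0,0,0,0,0,0,0]

```text
clock: 2.7
tcp_pos: [0.5374, 0.2383, 0.0059]
tool_rot: [180.0, 0.1, -160.5]
contact_force: [-0.1, -0.4, 0.6]
width: 0.064
grip_force: 0.0
```

Call:
arm_command:
  travel:
    - [0,0,0]
    - [0,0,0]
    - [0,0,0]
    - [0,0,0]
    - [0,0,0]
    - [0,0,0]
    - [0,0,0]
    - [0,0,0]
  roll: [0,0,0,0,0,0,0,0]
  jaw: -1
  squeeze: 50

```text
clock: 3.5
tcp_pos: [0.5376, 0.2384, 0.0063]
tool_rot: [180.0, 0.1, -160.5]
contact_force: [-1.2, -0.2, 5.3]
width: 0.0288
grip_force: 51.2
```

```bash
sed -i 's/s\["width"\].round(4)/round(s["width"],4)/' go.py; python3 go.py .5259 -.1372 .12 176.9
```

```text
clock 3.5 tcp [0.5376 0.2384 0.0063] [ 1.8000e+02  1.1000e-01 -1.6049e+02] w 0.0288 F [-1.2 -0.2  5.3] grip 51.2
units total: [ 1.364 -3.501 -1.137] roll 0.2512 q6 -89.7
```

Call:
arm_command:
  travel:
    - [0,0,-0.05]
    - [0,0,-0.15]
    - [0,0,-0.25]
    - [0,0,-0.3]
    - [0,0,-0.3]
    - [0,0,-0.15]
    - [0,0,0]
  roll: [0,0,0,0,0,0,0]

```text
clock: 4.2
tcp_pos: [0.5385, 0.2387, 0.128]
tool_rot: [180.0, 0.3, -160.5]
contact_force: [0.8, 0.5, -1.0]
width: 0.0287
grip_force: 50.4
```

Call:
arm_command:
  travel:
    - [0,0,0]
    - [0,0,0]
    - [0,0,0]
    - [0,0,0]
    - [0,0,0]
    - [0,0,0]
    - [0,0,0]
  roll: [0.05,0.05,0.05,0.05,0.05,0,0]

```text
clock: 4.9
tcp_pos: [0.5361, 0.2378, 0.1242]
tool_rot: [-180.0, -0.1, 177.1]
contact_force: [-0.5, -0.3, -0.3]
width: 0.0288
grip_force: 50.3
```

```bash
python3 go.py .5279 -.1373 .12 176.9
```

```text
clock 4.9 tcp [0.5361 0.2378 0.1242] [-1.7995e+02 -1.2000e-01  1.7711e+02] w 0.0288 F [-0.5 -0.3 -0.3] grip 50.3
units total: [-0.107 -3.75   0.042] roll 0.0023 q6 -67.3
```

Call:
arm_command:
  travel:
    - [-0.01,-0.2,0]
    - [-0.01,-0.4,0]
    - [-0.01,-0.45,0]
    - [-0.01,-0.45,0]
    - [-0.01,-0.45,0]
    - [-0.01,-0.45,0]
    - [-0.01,-0.45,0]
    - [-0.01,-0.4,0]
    - [-0.01,-0.3,0]
    - [-0.01,-0.2,0]
  roll: [0,0,0,0,0,0,0,0,0,0]

```text
clock: 5.9
tcp_pos: [0.5269, -0.1393, 0.1249]
tool_rot: [-180.0, -0.0, 177.0]
contact_force: [-0.0, 0.2, -0.8]
width: 0.0287
grip_force: 50.3
```

Call:
arm_command:
  travel:
    - [0,0,0.1]
    - [0,0,0.2]
    - [0,0,0.2]
    - [0,0,0]
    - [0,0,0]
    - [0,0,0]
  roll: [0,0,0,0,0,0]

```text
clock: 6.5
tcp_pos: [0.5279, -0.1365, 0.0759]
tool_rot: [-180.0, 0.1, 177.1]
contact_force: [0.6, 0.4, -0.8]
width: 0.029
grip_force: 50.4
```

```bash
python3 go.py .5279 -.1373 .0285 176.9
python3 - <<'E'
from h import *
from cell import optics
im=[]
for n in("scene","top"):
    d=optics.get_image(n); pickle.dump(d,open(f"{n}1.pkl","wb"))
    c=d["pixels"][130:290,290:490] if n=="scene" else d["pixels"][140:300,280:480]
    im.append(cv2.resize(c[:,:,::-1],None,fx=2,fy=2,interpolation=cv2.INTER_CUBIC))
cv2.imwrite("pics/c1.png",np.hstack(im))
E
```

```text
clock 6.5 tcp [ 0.5279 -0.1365  0.0759] [-1.7999e+02  6.0000e-02  1.7706e+02] w 0.029 F [ 0.6  0.4 -0.8] grip 50.4
units total: [-0.001 -0.008  0.474] roll 0.0018 q6 -106.0
```

View pics/c1.png

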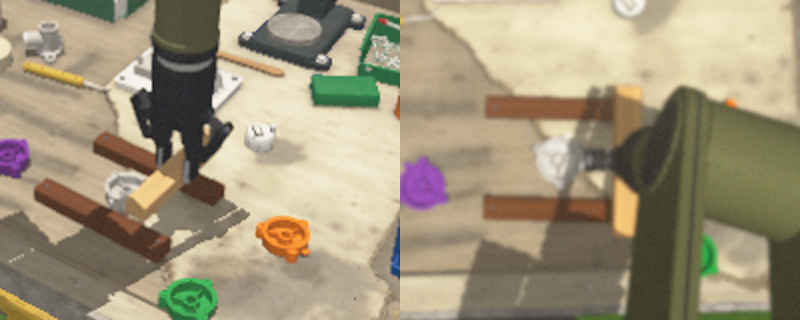

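The slat is held level and square over the right half of the bearers, spanning crop x≈612–642 in the top view, and the casting is undisturbed at crop (555,160). Lowering now.

Call:
arm_command:
  travel:
    - [0,0,0.15]
    - [0,0,0.15]
    - [0,0,0.08]
    - [0,0,0.04]
    - [0,0,0.03]
    - [0,0,0.02]
    - [0,0,0]
    - [0,0,0]
  roll: [0,0,0,0,0,0,0,0]

```text
clock: 7.4
tcp_pos: [0.5276, -0.137, 0.0286]
tool_rot: [-180.0, 0.0, 177.0]
contact_force: [-0.3, 0.3, -1.5]
width: 0.0285
grip_force: 50.4
```

Call:
arm_command:
  travel:
    - [0,0,0.01]
    - [0,0,0]
    - [0,0,0]
  roll: [0,0,0]

```text
clock: 7.7
tcp_pos: [0.5277, -0.137, 0.0283]
tool_rot: [-180.0, 0.1, 177.0]
contact_force: [-0.8, -0.2, 5.5]
width: 0.0286
grip_force: 51.1
```

Call:
arm_command:
  travel:
    - [0,0,0]
    - [0,0,0]
    - [0,0,0]
    - [0,0,0]
    - [0,0,0]
    - [0,0,0]
  roll: [0,0,0,0,0,0]
  jaw: 0.2

```text
clock: 8.3
tcp_pos: [0.5272, -0.1369, 0.0272]
tool_rot: [180.0, -0.0, 177.0]
contact_force: [-0.2, 0.3, -0.2]
width: 0.0513
grip_force: 0.0
```

Call:
arm_command:
  travel:
    - [0,0,-0.05]
    - [0,0,-0.1]
    - [0,0,-0.2]
    - [0,0,-0.3]
    - [0,0,-0.35]
    - [0,0,-0.2]
    - [0,0,0]
  roll: [0,0,0,0,0,0,0]
  jaw: 0.5

```text
clock: 9.0
tcp_pos: [0.53, -0.1378, 0.1516]
tool_rot: [-179.9, 0.5, 177.0]
contact_force: [0.3, -1.2, -0.0]
width: 0.0641
grip_force: 0.0
```

```bash
python3 go.py .4972 .3321 .12 163.2
```

```text
clock 9.0 tcp [ 0.53   -0.1378  0.1516] [-179.87    0.47  177.01] w 0.0641 F [ 0.3 -1.2 -0. ] grip 0.0
units total: [0.572 4.675 0.316] roll 0.1535 q6 -106.0
```

Call:
arm_command:
  travel:
    - [0.06,0.47,0.01]
    - [0.06,0.47,0.01]
    - [0.06,0.47,0.01]
    - [0.06,0.47,0.01]
    - [0.06,0.47,0.01]
    - [0.06,0.47,0.01]
    - [0.06,0.47,0.01]
    - [0.06,0.47,0.01]
    - [0.06,0.47,0.01]
    - [0.06,0.44,0.01]
  roll: [0,0,0,0,0,0,0,0,0,0]

```text
clock: 10.0
tcp_pos: [0.4907, 0.3344, 0.1365]
tool_rot: [-180.0, -0.1, 177.0]
contact_force: [0.5, 0.4, 0.7]
width: 0.0642
grip_force: 0.0
```

Call:
arm_command:
  travel:
    - [0,0,0]
    - [0,0,0]
    - [0,0,0]
    - [0,0,0]
  roll: [0.077,0.077,0,0]

```text
clock: 10.4
tcp_pos: [0.4912, 0.3322, 0.1367]
tool_rot: [-179.9, -0.1, 163.3]
contact_force: [-1.0, -0.0, -0.4]
width: 0.0638
grip_force: 0.0
```

```bash
python3 go.py .4972 .3321 .006 163.2; sed -e 's/0.pkl/2.pkl/' -e '/^it=/i from cell import optics\nds=[optics.get_image(n) for n in("top","scene")]\ncv2.imwrite("pics/top2.png",cv2.resize(ds[0]["pixels"][150:290,160:460,::-1],None,fx=2.5,fy=2.5,interpolation=cv2.INTER_CUBIC))' -e '/^ds=\[pickle/d' run.py > run2.py; sed -i 's/^it=.*/it={"slatL":((73,187),(108,370),.18,-.3)}/' run2.py; python3 run2.py
```

```text
clock 10.4 tcp [0.4912 0.3322 0.1367] [-1.7994e+02 -5.0000e-02  1.6331e+02] w 0.0638 F [-1.  -0.  -0.4] grip 0.0
units total: [-0.058  0.016  1.307] roll 0.0012 q6 -43.3
slatL tri [0.4951 0.3324 0.0126] area [np.int32(604), np.int32(639)] fit [ 4.976e-01  3.321e-01 -4.000e-04] 72.86 0.439
```

View pics/top2.png

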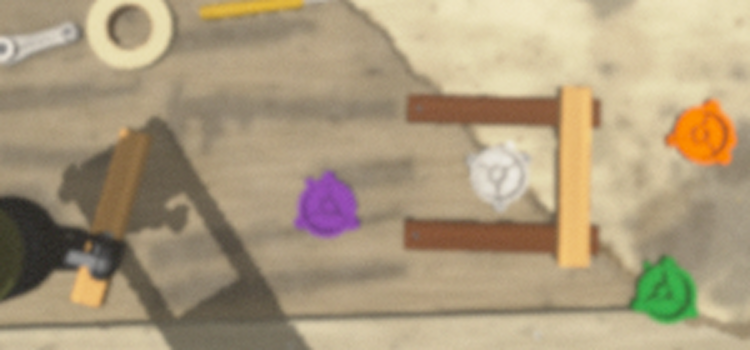

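Slat 1 lies square across both bearers, centred at crop (575,177), with the casting undisturbed at (498,173). Slat 2 hasn't moved and sits under the gripper. Picking it up.

Call:
arm_command:
  travel:
    - [-0.058,0.016,0.2]
    - [0,0,0.3]
    - [0,0,0.3]
    - [0,0,0.25]
    - [0,0,0.15]
    - [0,0,0.07]
    - [0,0,0.04]
    - [0,0,0]
    - [0,0,0]
  roll: [0,0,0,0,0,0,0,0,0]

```text
clock: 11.4
tcp_pos: [0.4985, 0.3327, 0.0072]
tool_rot: [179.9, 0.1, 163.2]
contact_force: [0.0, -0.7, 1.0]
width: 0.0639
grip_force: 0.0
```

Call:
arm_command:
  travel:
    - [0,0,0]
    - [0,0,0]
    - [0,0,0]
    - [0,0,0]
    - [0,0,0]
    - [0,0,0]
    - [0,0,0]
    - [0,0,0]
  roll: [0,0,0,0,0,0,0,0]
  jaw: -1
  squeeze: 50

```text
clock: 12.2
tcp_pos: [0.4984, 0.3328, 0.0072]
tool_rot: [179.9, 0.1, 163.2]
contact_force: [-0.1, -0.4, 6.5]
width: 0.0286
grip_force: 51.1
```

```bash
python3 go.py .5337 .0066 .12 176.9
cat > chk.py <<'E'
from h import *
import sys
from cell import optics
ds=[optics.get_image(n) for n in("top","scene")]
def cf(g,lab):
    best=None
    uv=[proj(d,[g[0],g[1],.04])[0] for d in ds]
    M=[comp(mask(d,"slat"),u) for d,u in zip(ds,uv)]
    p,e=fit(ds,[m[0] for m in M],[g[0],g[1],.022,np.radians(86.9)],.18)
    print(lab,p[:3].round(4),np.degrees(p[3]).round(2),[m[1] for m in M],round(e,3))
cf((.5259,-.1372),"right")
if len(sys.argv)>1: cf((.5337,.0066),"left")
E
python3 chk.py
```

```text
clock 12.2 tcp [0.4984 0.3328 0.0072] [1.7993e+02 7.0000e-02 1.6316e+02] w 0.0286 F [-0.1 -0.4  6.5] grip 51.1
units total: [-1.284 -3.02  -1.128] roll -0.1527 q6 -43.5
right [ 0.5256 -0.1384  0.0228] 86.62 [np.int32(2468), np.int32(1686)] 1.165
```

Call:
arm_command:
  travel:
    - [0,0,-0.05]
    - [0,0,-0.15]
    - [0,0,-0.25]
    - [0,0,-0.3]
    - [0,0,-0.3]
    - [0,0,-0.15]
    - [0,0,0]
  roll: [0,0,0,0,0,0,0]

```text
clock: 13.0
tcp_pos: [0.4992, 0.3333, 0.1289]
tool_rot: [179.8, 0.2, 163.2]
contact_force: [1.3, -0.9, -1.4]
width: 0.029
grip_force: 50.3
```

Call:
arm_command:
  travel:
    - [0,0,0]
    - [0,0,0]
    - [0,0,0]
    - [0,0,0]
    - [0,0,0]
    - [0,0,0]
  roll: [-0.05,-0.05,-0.05,0,0,0]

```text
clock: 13.6
tcp_pos: [0.4973, 0.3322, 0.1256]
tool_rot: [-180.0, -0.1, 176.6]
contact_force: [-0.3, -0.8, -0.3]
width: 0.0289
grip_force: 50.3
```

```bash
python3 go.py .5347 .0066 .12 176.9
```

```text
clock 13.6 tcp [0.4973 0.3322 0.1256] [-1.7996e+02 -7.0000e-02  1.7658e+02] w 0.0289 F [-0.3 -0.8 -0.3] grip 50.3
units total: [-0.567 -3.228  0.056] roll -0.0036 q6 -56.9
```

Call:
arm_command:
  travel:
    - [-0.06,-0.2,0]
    - [-0.06,-0.35,0]
    - [-0.06,-0.4,0]
    - [-0.06,-0.4,0]
    - [-0.06,-0.4,0]
    - [-0.06,-0.4,0]
    - [-0.06,-0.4,0]
    - [-0.06,-0.35,0]
    - [-0.06,-0.2,0]
    - [-0.03,-0.13,0]
  roll: [0,0,0,0,0,0,0,0,0,0]

```text
clock: 14.6
tcp_pos: [0.5362, 0.0048, 0.1264]
tool_rot: [-180.0, 0.0, 176.5]
contact_force: [1.0, -0.5, -1.5]
width: 0.0287
grip_force: 50.3
```

Call:
arm_command:
  travel:
    - [0,0,0.1]
    - [0,0,0.2]
    - [0,0,0.2]
    - [0,0,0]
    - [0,0,0]
    - [0,0,0]
  roll: [0,0,0,0,0,0]

```text
clock: 15.2
tcp_pos: [0.5363, 0.0074, 0.0769]
tool_rot: [180.0, 0.1, 176.7]
contact_force: [0.3, 0.2, -1.1]
width: 0.0286
grip_force: 50.3
```

```bash
python3 go.py .5347 .0066 .0295 176.9
```

```text
clock 15.2 tcp [0.5363 0.0074 0.0769] [1.7999e+02 6.0000e-02 1.7670e+02] w 0.0286 F [ 0.3  0.2 -1.1] grip 50.3
units total: [ 0.016 -0.009  0.474] roll -0.0022 q6 -90.4
```

Call:
arm_command:
  travel:
    - [0.016,-0.009,0.15]
    - [0,0,0.15]
    - [0,0,0.08]
    - [0,0,0.04]
    - [0,0,0.03]
    - [0,0,0.02]
    - [0,0,0.005]
    - [0,0,0]
    - [0,0,0]
  roll: [0,0,0,0,0,0,0,0,0]

```text
clock: 16.1
tcp_pos: [0.5345, 0.0059, 0.0292]
tool_rot: [180.0, 0.1, 176.6]
contact_force: [-0.7, 0.1, 0.9]
width: 0.0287
grip_force: 50.5
```

Call:
arm_command:
  travel:
    - [0,0,0.006]
    - [0,0,0]
    - [0,0,0]
  roll: [0,0,0]

```text
clock: 16.4
tcp_pos: [0.5345, 0.0059, 0.0292]
tool_rot: [180.0, 0.1, 176.6]
contact_force: [-1.0, 0.5, 6.6]
width: 0.0286
grip_force: 51.3
```

Call:
arm_command:
  travel:
    - [0,0,0]
    - [0,0,0]
    - [0,0,0]
    - [0,0,0]
    - [0,0,0]
    - [0,0,0]
  roll: [0,0,0,0,0,0]
  jaw: 0.2

```text
clock: 17.0
tcp_pos: [0.5341, 0.0058, 0.0281]
tool_rot: [-180.0, -0.0, 176.6]
contact_force: [-0.5, 0.5, -0.3]
width: 0.0517
grip_force: 0.0
```

Call:
arm_command:
  travel:
    - [0,0,-0.05]
    - [0,0,-0.1]
    - [0,0,-0.2]
    - [0,0,-0.3]
    - [0,0,-0.35]
    - [0,0,-0.2]
    - [0,0,-0.2]
    - [0,0,0]
  roll: [0,0,0,0,0,0,0,0]

```text
clock: 17.8
tcp_pos: [0.5365, 0.0057, 0.1721]
tool_rot: [-180.0, 0.4, 176.7]
contact_force: [0.7, -0.4, -0.3]
width: 0.0513
grip_force: 0.0
```

Call:
arm_command:
  travel:
    - [0,0.4,0]
    - [0,0.4,0]
    - [0,0.4,0]
    - [0,0.4,0]
    - [0,0.4,0]
    - [0,0.4,0]
    - [0,0.4,0]
    - [0,0,0]
    - [0,0,0]
  roll: [0,0,0,0,0,0,0,0,0]

```text
clock: 18.7
tcp_pos: [0.5497, 0.286, 0.1672]
tool_rot: [-179.9, -0.1, 176.8]
contact_force: [0.0, 0.3, 0.5]
width: 0.0511
grip_force: 0.0
```

```bash
sed -i '/^ds=/a cv2.imwrite("pics/fin.png",np.vstack([cv2.resize(d["pixels"][a:a+100,b:b+200,::-1],None,fx=3,fy=3,interpolation=cv2.INTER_CUBIC) for d,a,b in zip(ds,(165,180),(260,260))]))' chk.py; python3 chk.py 1
```

```text
right [ 0.5255 -0.1385  0.0224] 86.73 [np.int32(3150), np.int32(2225)] 1.358
left [0.5332 0.0045 0.022 ] 87.09 [np.int32(3150), np.int32(2225)] 1.399
```

View pics/fin.png

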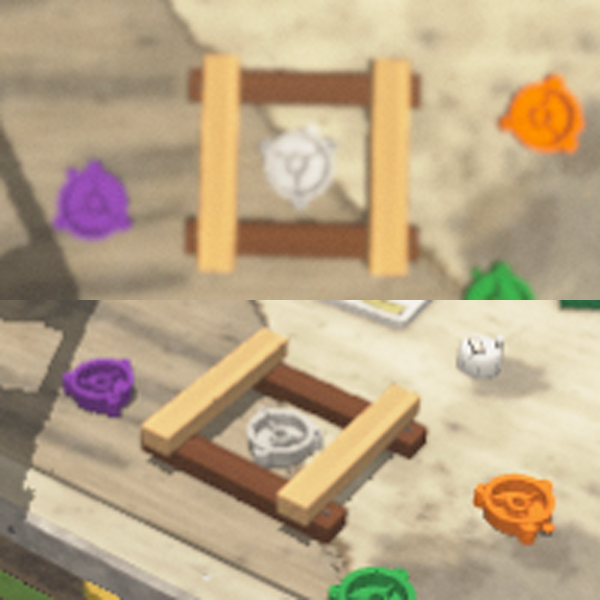

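Both slats lie flat and square on the bearers. In the top view they are at crop (219,163) and (390,167), with the casting unmoved between them at (299,164). The fit puts them 70 mm and 73 mm from the casting, with undersides at z≈22 mm, so I'm handing in.

```bash
python3 -c "
from cell import r
print(r.finish_job())"
```

```text
the job is handed in; nothing more can be done
None
```

I laid both slats flat and square across the bearers, one each side of the casting with centres about 70 mm and 73 mm from it; the casting showed no shift in the last picture, and I handed the job in at about 19 s (no verdict was returned).

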